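# Seat the keyed vial rotor on its drive

### The arm

A 6-joint arm with a two-finger parallel gripper is mounted at the origin on a cart in front of the work surface, level with it; the furniture and walls round the work are solid. World frame = base frame: x ahead of the robot, y to its left, z up, the work surface at z = 0. Lengths are in m, angles in rad, forces in N, time in s.
With the tool pointing down it reaches from about 0.35 to 0.775 m from the base axis. Payload 5.5 kg.
Tool frame: the origin (TCP) lies at the very end of the fingers, on their centre line; the grasp point (between the pads) lies env.pinch_z behind it (env.pinch_z is the distance from the TCP to the grasp point, in m); z points along the fingers, y is the line along which they close (so a half turn about z gives the same grasp; the last joint's range is limited). The gripper opens to 85 mm and grips with 20 to 120 N. Pads are 22 mm wide; open, the fingers measure 114 mm over their backs; the gripper's body (76 mm by 85 mm) begins 54 mm behind the grasp point. The pads swing forward as they close: fully open they stand 13 mm farther back than shut.
Start: joints at [0.963, 0.313, 0.046, 1.304, 0, 1.431], TCP at [0.259, 0.513, 0.231] pointing down, gripper open.
Joint ranges: [-2.76, 2.76], [-0.86, 1.69], [-1.03, 1.26], [-2.2, 2.34], [-1.47, 1.5], [-3.14, 3.14]. Speed limits (rad/s): [2.57, 2.57, 3.14, 3.14, 3.14, 3.14].

### API

Orientations are given as a unit quaternion [w, x, y, z].
In Python, from workcell import env, eyes gives the robot as it stands.
- The arm moves only by the shell command python3 -m jog 'ROWS' [FORCE]. ROWS is JSON, one flat list of numbers, 7 for each row, row after row: the shift along the world's x, y, z as a fraction of full scale, then the turn, a rotation vector about the world's x, y, z as a fraction of full scale, then the opening, from -1 (shut) to 1 (fully open), so that 0 is half open. A call has 1 to 12 rows; each row is the pose to reach, as a shift and turn from the pose commanded when the call began, turning the shorter way round; what a row does not reach only later rows make up. Full scale, the value 1, is 20 cm for a shift and pi rad for a turn. A row lasts 1/12 s, in which the tool goes at most 41.7 mm and 7.16 degrees, less where a joint would pass 70% of its speed; a pose out of reach is approached as far as the arm can. A call with a number of a shift or a turn outside -1 to 1 is refused whole. A call with a gripper value outside its range is refused whole. The fingers move at their own pace and stop on an object; FORCE is the grip in N (left out, the last holds). Time passes only in rows, so rows that repeat a pose let the fingers close. It gives the time, the measured TCP pose, the force, the opening and the grip force at its end, in the units of the state.
- env.get_state(): the state, without advancing time (a new reading comes with each control period).
- eyes.read_camera(name): name is "scene" or "top" or "wrist"; returns (picture, depth): 384x512x3 uint8, red, green, blue; 384x512 float32, m along the optical axis (not along the pixel's ray), 0 where there is no reading.
- eyes.calibration(name): a dict with "fx", "fy", "cx", "cy" (pixels), "R" (3x3) and "t" (3): a world point X has camera coordinates R X + t; the wrist camera has in their place "tool_from_camera" (4x4, takes a point from camera to tool coordinates, whose origin is the TCP and whose axes are the flange's). Camera axes: x right, y down, z forward; pixel columns grow to the right and rows downward; lengths in m; the calibration is good to about 2 mm. A picture is of the moment at which its call begins: read the wrist's pose just before it. calibration takes no time and is no camera call.
- env.hand_in(): hands the job in; it is judged then, once.
The state is a dict: "clock": time; "joint_pos": joint angles; "qvel": joint speeds; "tau": joint torques, N m; "tcp_pos": TCP position; "orientation": TCP orientation; "wrist_force": force on the tool from outside, world axes, zero at the start; "ft_torque": the same for the moment, N m; "finger_gap": finger opening in m; "grip_force": force on a finger pad.
Only numpy, scipy, OpenCV 4.12 (cv2) and the standard library are available. Lean on these libraries where they do the work, as an engineer would, in place of code of your own. Each camera call takes 0.05 s, during which the arm holds its last target. There are 200 camera calls.

### The job

The vial rotor is sitting high on the little drive unit because its notch is not over the drive key. Push its posts round with a fingertip until the notch stands over the key, then press the rotor straight down until it is fully home on the drive, and let go. Do not lift the rotor, and leave the other things on the bench where they stand.

Things in the scene. Friction and masses are not known exactly. Their poses are not given: they have to be found in the camera images.
- drive_base: the drive unit: a white box housing fixed to the bench, 184 x 164 mm and 35 mm high, with a horizontal rotor on top. Its origin lies at bench level under the rotor's axis; z up. The drive key lies on the housing's top on the -x side of this frame.
- key_top (a point): point on the ridge of the drive key, 72 mm from the rotor's axis and 45 mm above the bench. The key is a fixed steel bar 8 mm wide with a rounded top, lying radially from 48 to 84 mm from the axis (so its outer 20 mm shows beyond the rotor's rim); it stands 10 mm above the housing.
- notch (a point): the rotor's notch: point on the axis of symmetry of the notch, 57 mm from the rotor's axis, at the level of the rotor's top face. The rotor is a grey disc 130 mm in diameter and 12 mm thick; its only notch is a gap through the rim, 14 mm wide, from 49 mm out to the rim. The rotor turns freely either way without end, against slight friction (about 2 N at a post), and stays where it is left. Starts anywhere from 40 to 180 degrees, either way, from the key.
- hub_top (a point): centre of the top of the rotor's hub, an aluminium boss 34 mm in diameter on the rotor's axis, 6 mm above the rotor's top face (67 mm above the bench as the rotor starts, 54 mm when it is home). A good place to press.
- post_1 (a point): centre of the top of a post on the rotor, opposite the notch. The three posts are equal: upright aluminium cylinders 12 mm in diameter, 22 mm tall above the rotor's top face, on a circle of 44 mm radius about the rotor's axis, 120 degrees apart; the notch lies midway between posts 2 and 3.
- post_2 (a point): the same of the second post, 120 degrees counter-clockwise (from above) from post 1
- post_3 (a point): the same of the third post, 120 degrees clockwise (from above) from post 1
- rotor_depth (a joint): how far the rotor has gone down on its spindle, m: 0 at the start, 0.013 fully home, negative if raised (it can be pulled up 20 mm). A snug sleeve holds it where it is left; it goes down under about 4 to 12 N. With the notch not over the key it stops on the key at about 0.004 to 0.006 (0.008 to 0.010 while pushed with 20 to 40 N, for the key gives a little). The key's rounded top guides a notch that is up to about 4 mm off.
- bottle_left: small brown bottle with white cap, 28 mm in diameter, 62 mm tall, beside the drive unit, to its left; origin at the centre of its foot, as for all that follow
- bottle_right: the same on the drive unit's right
- beaker: clear beaker, 56 mm in diameter, 65 mm tall, beside the drive unit, to its left
- carton: small carton, 45 x 70 x 35 mm, to the right
- timer: white bench timer, 33 x 66 x 55 mm, further left at the back
- screwdriver: screwdriver lying on the bench, 167 mm long, to the right

How it is judged:
By the outcome, as a careful person would: the job done as asked, in the order asked, and still so for the second after the job is handed in, with the robot touching nothing.
It also fails if it takes over 58 s, if anything falls off the work surface, if the arm or the gripper's body presses on something with over 40 N, if the wrist force passes 120 N, or if a joint passes its speed limit or range.

## Working session

There is one attempt and no reset: what is moved stays moved. The work goes in short steps, Python scripts to look and compute and a shell command to move; the robot and the scene stay as the last step left them, time stands still between calls to the robot, and variables do not carry over. Pictures are saved under pics/ and viewed, at most 10 in all, crops included, and the job is handed in when it is done.

```bash
mkdir -p pics
cat > h.py <<'E'
import numpy as np,cv2
from workcell import env,eyes
def shot(n,f):
    p,d=eyes.read_camera(n); cv2.imwrite('pics/'+f+'.png',p[:,:,::-1]); np.save('pics/'+f+'.npy',d); return p,d
def world(n,u,v,d):
    c=eyes.calibration(n); X=np.array([(u-c['cx'])/c['fx']*d,(v-c['cy'])/c['fy']*d,d]); return c['R'].T@(X-c['t'])
def atz(n,u,v,z):
    c=eyes.calibration(n); r=c['R'].T@np.array([(u-c['cx'])/c['fx'],(v-c['cy'])/c['fy'],1]); o=-c['R'].T@c['t']; return o+r*(z-o[2])/r[2]
def proj(n,X):
    c=eyes.calibration(n); q=c['R']@np.array(X)+c['t']; return c['fx']*q[0]/q[2]+c['cx'],c['fy']*q[1]/q[2]+c['cy']
E
python3 - <<'E'
from h import *
p,d=shot('top','top0'); shot('scene','scene0')
cv2.imwrite('pics/top0b.png',cv2.resize(p[:,:,::-1],(800,600),interpolation=cv2.INTER_CUBIC))
print(env.get_state()); print(env.pinch_z); print(eyes.calibration('top'))
E
```

```text
{'clock': 0.1, 'joint_pos': array([9.63395324e-01, 3.13922640e-01, 4.50770408e-02, 1.30363891e+00,
       2.60784591e-05, 1.43119879e+00]), 'qvel': array([-0.00042934, -0.00110109,  0.00319362, -0.00077505,  0.00154194,
       -0.00138858]), 'tau': array([ 2.59703578e-03, -4.81724703e+01,  2.99243277e+01,  1.27385309e-02,
       -1.75017317e-04,  1.37601299e-05]), 'tcp_pos': array([0.25900738, 0.51282556, 0.23049323]), 'orientation': array([-3.20128732e-04,  2.31774694e-01,  9.72769129e-01, -7.81139030e-04]), 'wrist_force': array([-0.0901864 , -0.35400541, -0.15558624]), 'ft_torque': array([0.00846956, 0.00164913, 0.0013153 ]), 'grip_force': 0.0, 'finger_gap': 0.08533428584117651}
0.0187
{'fx': 465.4753707412649, 'fy': 465.4753707412649, 'cx': 259.9077005007162, 'cy': 195.4956049639703, 'R': array([[-0.01176248, -0.9999301 ,  0.00119899],
       [-0.98059032,  0.01130027, -0.19574199],
       [ 0.19571476, -0.00347813, -0.9806547 ]]), 't': array([0.08000151, 0.49862854, 1.22594745])}
```

View pics/top0b.png

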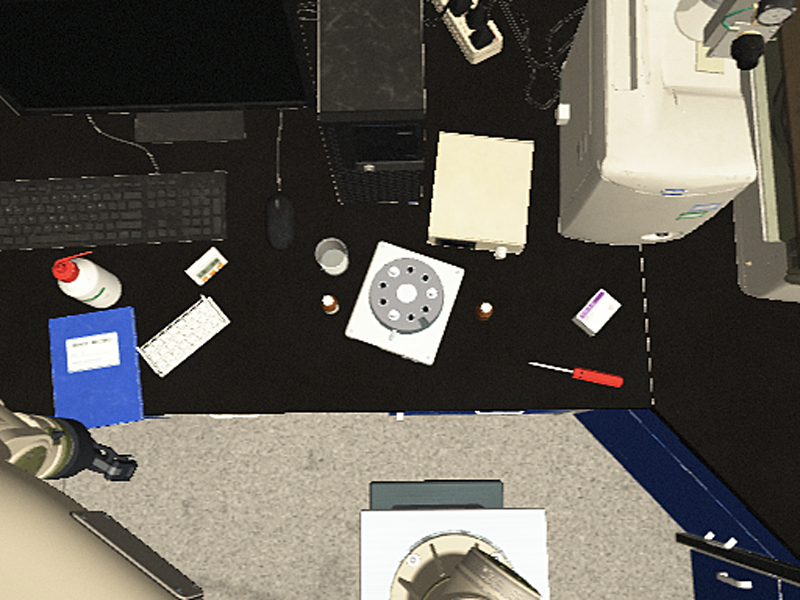

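View pics/scene0.png

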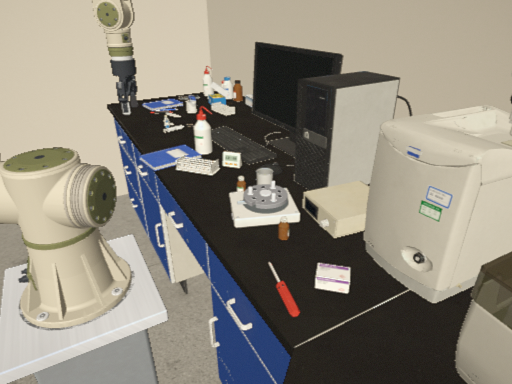

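The rotor is at about (406,294) in the 800-px top view, the key looks to be near (392,335) and the notch near (422,324). I'll enlarge that area.

Run:
```python
from h import *
p=cv2.imread('pics/top0.png'); c=p[148:240,212:308]
cv2.imwrite('pics/crop0.png',cv2.resize(c,None,fx=6,fy=6,interpolation=cv2.INTER_CUBIC))
d=np.load('pics/top0.npy')
print(world('top',260,187,d[187,260]), world('top',230,210,d[210,230]))
```

```text
[0.51993869 0.07371796 0.06479413] [0.46273905 0.15701274 0.03413985]
```

View pics/crop0.png

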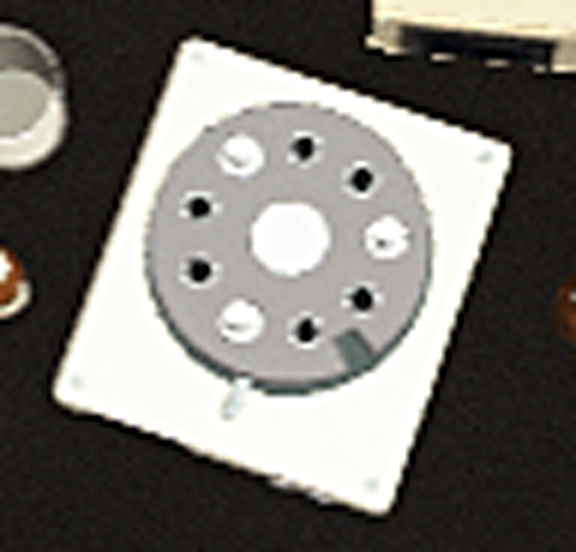

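The crop shows the hub at (290,238), post tops at (240,155), (387,238) and (241,322), the notch at (354,350) and the key at (236,398). Post 1 is (240,155), opposite the notch.

```bash
cat >> h.py <<'E'
def ang(v): return np.degrees(np.arctan2(v[1],v[0]))
E
python3 - <<'E'
from h import *
f=lambda x,y,z: atz('top',212+(x+.5)/6-.5,148+(y+.5)/6-.5,z)
H=f(290,238,.067); print('hub',H)
for n,(x,y,z) in dict(p1=(240,155,.083),pR=(387,238,.083),pL=(241,322,.083),notch=(354,350,.061),key=(236,398,.045),
  c1=(190,38,.035),c2=(512,148,.035),c3=(390,517,.035),c4=(55,402,.035)).items():
    P=f(x,y,z); print(n,P.round(4),(P-H)[:2].round(4),np.hypot(*(P-H)[:2]).round(4),ang(P-H).round(1))
E
```

```text
hub [0.51876565 0.07396074 0.067     ]
p1 [0.5536 0.096  0.083 ] [0.0349 0.022 ] 0.0412 32.3
pR [0.5148 0.0308 0.083 ] [-0.004  -0.0432] 0.0434 -95.3
pL [0.4774 0.0962 0.083 ] [-0.0413  0.0222] 0.0469 151.7
notch [0.4681 0.0457 0.061 ] [-0.0506 -0.0282] 0.058 -150.9
key [0.4494 0.0993 0.045 ] [-0.0693  0.0253] 0.0738 159.9
c1 [0.6225 0.1197 0.035 ] [0.1037 0.0458] 0.1134 23.8
c2 [ 0.5675 -0.0302  0.035 ] [ 0.0487 -0.1042] 0.115 -64.9
c3 [0.3955 0.0299 0.035 ] [-0.1233 -0.044 ] 0.1309 -160.3
c4 [0.4501 0.1824 0.035 ] [-0.0686  0.1084] 0.1283 122.3
```

```bash
python3 -m jog '[1,-1,0,0,0,0,-1, 1,-1,0,0,0,0,-1, 1,-1,0,0,0,0,-1, 1,-1,0,0,0,0,-1, 1,-1,0,0,0,0,-1, 1,-1,0,0,0,0,-1, 1,-1,0,0,0,0,-1, 1,-1,0,0,0,0,-1]' 40
python3 -m jog '[0,-1,0,0,0,0,-1, 0,-1,0,0,0,0,-1, 0,-1,0,0,0,0,-1, 0,-1,0,0,0,0,-1, 0,-1,0,0,0,0,-1, 0,-1,0,0,0,0,-1, 0,-1,0,0,0,0,-1, 0,-1,0,0,0,0,-1, 0,-1,0,0,0,0,-1]'
cat >> h.py <<'E'
from scipy.spatial.transform import Rotation as Ro
def wcam(s):
    c=eyes.calibration('wrist'); q=s['orientation']; T=np.eye(4); T[:3,:3]=Ro.from_quat([q[1],q[2],q[3],q[0]]).as_matrix(); T[:3,3]=s['tcp_pos']
    return c,T@c['tool_from_camera']
def watz(s,u,v,z):
    c,M=wcam(s); r=M[:3,:3]@np.array([(u-c['cx'])/c['fx'],(v-c['cy'])/c['fy'],1]); o=M[:3,3]; return o+r*(z-o[2])/r[2]
E
python3 - <<'E'
from h import *
s=env.get_state(); p,d=shot('wrist','w1')
import pickle; pickle.dump(s,open('pics/w1.pkl','wb'))
cv2.imwrite('pics/w1b.png',cv2.resize(p[:,:,::-1],(800,600),interpolation=cv2.INTER_CUBIC))
print(s['tcp_pos'],s['joint_pos'],s['clock'],s['finger_gap'])
E
```

```text
clock: 0.77
tcp_pos: [0.4633, 0.3091, 0.2306]
orientation: [0.001, 0.235, 0.972, -0.001]
wrist_force: [-1.3, 0.3, -0.6]
finger_gap: 0.0
grip_force: 0.0
clock: 1.52
tcp_pos: [0.4592, 0.1143, 0.2312]
orientation: [-0.0, 0.231, 0.973, 0.0]
wrist_force: [-0.0, 1.2, -0.4]
finger_gap: -0.0001
grip_force: 0.0
[0.45915716 0.11429957 0.23118449] [ 7.38066938e-02  1.16516479e-01 -2.04129568e-01  1.25036421e+00
  4.33984255e-04  5.40119076e-01] 1.5167 -0.00012727287448544494
```

View pics/w1b.png

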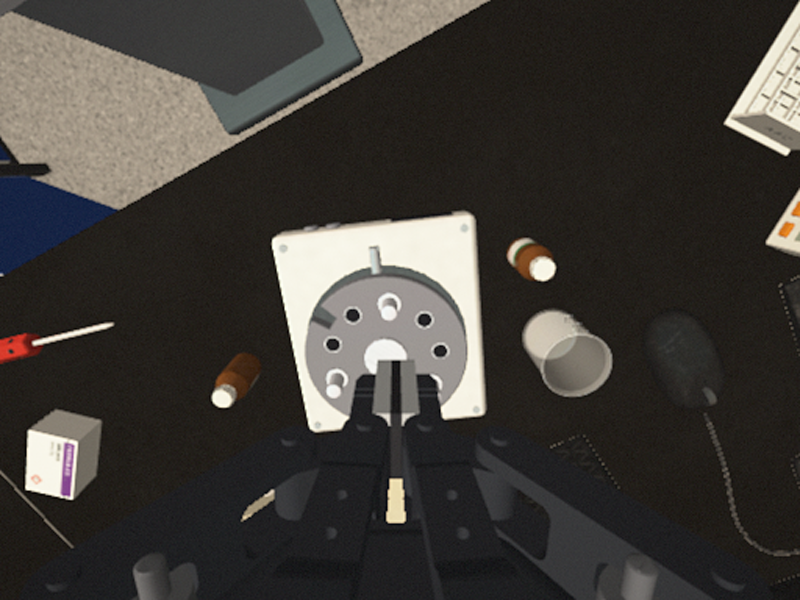

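Run:
```python
from h import *; import pickle
s=pickle.load(open('pics/w1.pkl','rb'))
f=lambda x,y,z: watz(s,(x+.5)*.64-.5,(y+.5)*.64-.5,z)
C=np.array([.516,.074,0])
for n,(x,y,z) in dict(hub=(386,355,.067),pL=(388,312,.083),pR=(334,389,.083),notch=(322,316,.061),keyout=(375,247,.043),key=(375,257,.045),tipL=(375,361,.24),tipR=(415,361,.24)).items():
    P=f(x,y,z); print(n,P.round(4),(P-C)[:2].round(4),np.hypot(*(P-C)[:2]).round(4),ang(P-C).round(1))
print(wcam(s)[0])
```

```text
hub [0.5155 0.0772 0.067 ] [-0.0005  0.0032] 0.0032 99.2
pL [0.4795 0.0976 0.083 ] [-0.0365  0.0236] 0.0435 147.1
pR [0.5163 0.0329 0.083 ] [ 0.0003 -0.0411] 0.0411 -89.6
notch [0.4665 0.0468 0.061 ] [-0.0495 -0.0272] 0.0565 -151.2
keyout [0.4399 0.1057 0.043 ] [-0.0761  0.0317] 0.0824 157.3
key [0.4466 0.1024 0.045 ] [-0.0694  0.0284] 0.075 157.8
tipL [0.444  0.1136 0.24  ] [-0.072   0.0396] 0.0822 151.2
tipR [0.4501 0.1258 0.24  ] [-0.0659  0.0518] 0.0838 141.9
{'fx': 277.0341722704, 'fy': 277.0341722704, 'cx': 252.9554285292926, 'cy': 190.0544387308221, 'tool_from_camera': array([[-9.08174474e-05, -9.51480802e-01, -3.07708099e-01,
         7.93048828e-02],
       [ 9.99999993e-01, -1.08586789e-04,  4.06255091e-05,
        -4.74393329e-04],
       [-7.20674264e-05, -3.07708094e-01,  9.51480806e-01,
        -1.42431539e-01],
       [ 0.00000000e+00,  0.00000000e+00,  0.00000000e+00,
         1.00000000e+00]])}
```

```bash
python3 -m jog '[0.07,-0.23,-0.2,0,0,0.15,-1, 0.07,-0.23,-0.3,0,0,0.15,-1, 0.07,-0.23,-0.3,0,0,0.15,-1, 0.07,-0.23,-0.3,0,0,0.15,-1, 0.07,-0.23,-0.45,0,0,0.15,-1, 0.07,-0.23,-0.6,0,0,0.15,-1, 0.07,-0.23,-0.7,0,0,0.15,-1, 0.07,-0.23,-0.79,0,0,0.15,-1, 0.07,-0.23,-0.79,0,0,0.15,-1, 0.07,-0.23,-0.79,0,0,0.15,-1]'
python3 - <<'E'
import numpy as np
C=np.array([.516,.075]); p=C+.044*np.array([np.cos(np.radians(190)),np.sin(np.radians(190))])
p=np.array([.473,.0668])
for a in range(190,110,-5):
    q=C+.044*np.array([np.cos(np.radians(a)),np.sin(np.radians(a))]); print(a,((q-p)/.2).round(3),round((a-190)/180,3))
E
```

```text
clock: 2.4
tcp_pos: [0.4724, 0.0684, 0.0726]
orientation: [-0.001, -0.003, 1.0, 0.0]
wrist_force: [0.9, 0.3, 0.3]
finger_gap: 0.0004
grip_force: 0.0
190 [-0.002  0.003] 0.0
185 [-0.004  0.022] -0.028
180 [-0.005  0.041] -0.056
175 [-0.004  0.06 ] -0.083
170 [-0.002  0.079] -0.111
165 [0.002 0.098] -0.139
160 [0.008 0.116] -0.167
155 [0.016 0.134] -0.194
150 [0.024 0.151] -0.222
145 [0.035 0.167] -0.25
140 [0.046 0.182] -0.278
135 [0.059 0.197] -0.306
130 [0.074 0.21 ] -0.333
125 [0.089 0.221] -0.361
120 [0.105 0.232] -0.389
115 [0.122 0.24 ] -0.417
```

```bash
python3 -m jog '[-0.005,0.022,0,0,0,-0.028,-1, -0.005,0.041,0,0,0,-0.056,-1, -0.004,0.06,0,0,0,-0.083,-1, -0.002,0.079,0,0,0,-0.111,-1, 0.002,0.098,0,0,0,-0.139,-1, 0.008,0.116,0,0,0,-0.167,-1, 0.016,0.134,0,0,0,-0.194,-1, 0.024,0.151,0,0,0,-0.222,-1, 0.035,0.167,0,0,0,-0.25,-1, 0.046,0.182,0,0,0,-0.278,-1, 0.059,0.197,0,0,0,-0.306,-1, 0.059,0.197,0,0,0,-0.306,-1]'
python3 - <<'E'
from h import *
p,d=shot('top','top1'); c=p[148:240,212:308,::-1]
cv2.imwrite('pics/crop1.png',cv2.resize(c,None,fx=6,fy=6,interpolation=cv2.INTER_CUBIC))
E
```

```text
clock: 3.4
tcp_pos: [0.4862, 0.1075, 0.0749]
orientation: [0.001, 0.461, 0.887, 0.0]
wrist_force: [-0.5, -0.2, 0.2]
finger_gap: -0.0
grip_force: 0.6
```

View pics/crop1.png

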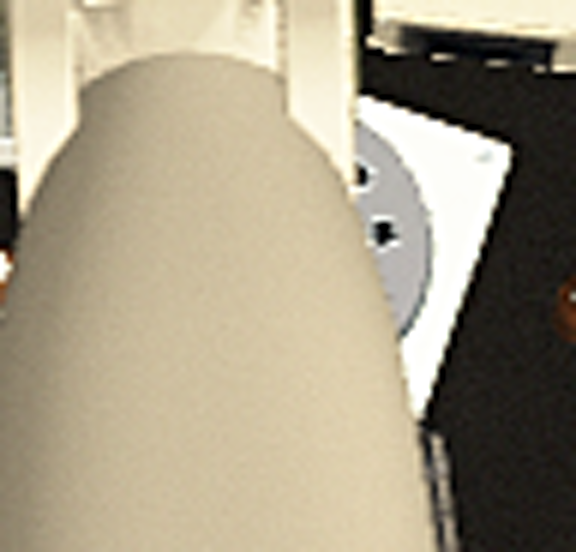

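The arm hides most of the rotor in the top view, but the visible holes have moved, to (365,173) and (383,235), so it is turning. I'll use the wrist camera.

Run:
```python
from h import *; import pickle
s=env.get_state(); p,d=shot('wrist','w2'); pickle.dump(s,open('pics/w2.pkl','wb'))
cv2.imwrite('pics/w2b.png',cv2.resize(p[:,:,::-1],(800,600),interpolation=cv2.INTER_CUBIC)); print(s['tcp_pos'],s['wrist_force'])
```

```text
[0.48605328 0.10730271 0.07475853] [-0.31048143  0.22578702  0.6207092 ]
```

View pics/w2b.png

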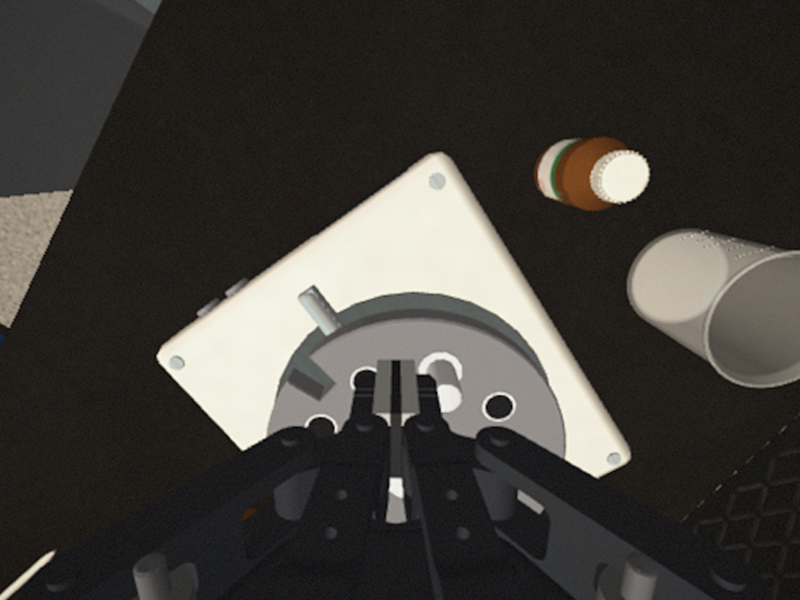

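Run:
```python
from h import *; import pickle
s=pickle.load(open('pics/w2.pkl','rb'))
f=lambda x,y,z: watz(s,(x+.5)*.64-.5,(y+.5)*.64-.5,z)
C=np.array([.516,.0755,0])
for n,(x,y,z) in dict(postbase=(440,369,.061),post=(446,397,.083),notchout=(298,375,.061),notch=(312,379,.061),notchin=(327,387,.061),keyout=(310,297,.045),keyin=(325,322,.045)).items():
    P=f(x,y,z); print(n,P.round(4),(P-C)[:2].round(4),np.hypot(*(P-C)[:2]).round(4),ang(P-C).round(1))
```

```text
postbase [0.5012 0.1159 0.061 ] [-0.0148  0.0404] 0.043 110.2
post [0.5008 0.1162 0.083 ] [-0.0152  0.0407] 0.0435 110.4
notchout [0.4561 0.0808 0.061 ] [-0.0599  0.0053] 0.0601 175.0
notch [0.4617 0.0825 0.061 ] [-0.0543  0.007 ] 0.0548 172.7
notchin [0.4686 0.0829 0.061 ] [-0.0474  0.0074] 0.048 171.1
keyout [0.4429 0.1055 0.045 ] [-0.0731  0.03  ] 0.079 157.7
keyin [0.454  0.0997 0.045 ] [-0.062   0.0242] 0.0665 158.7
```

```bash
python3 -m jog '[0.012,0.011,0,0,0,-0.022,-1, 0.024,0.021,0,0,0,-0.045,-1, 0.036,0.031,0,0,0,-0.067,-1, 0.036,0.031,0,0,0,-0.067,-1, 0.036,0.031,0,0,0,-0.067,-1]'
python3 - <<'E'
from h import *; import pickle
s=env.get_state(); p,d=shot('wrist','w3'); pickle.dump(s,open('pics/w3.pkl','wb'))
c=p[160:285,150:320,::-1]
cv2.imwrite('pics/w3b.png',cv2.resize(c,None,fx=4,fy=4,interpolation=cv2.INTER_CUBIC)); print(s['tcp_pos'],s['wrist_force'])
E
```

```text
clock: 3.92
tcp_pos: [0.4927, 0.113, 0.074]
orientation: [0.0, 0.55, 0.835, 0.0]
wrist_force: [-0.1, -0.3, 1.2]
finger_gap: -0.0002
grip_force: 0.6
[0.49268712 0.11300049 0.07397287] [-0.06485018 -0.26013414  1.2442726 ]
```

View pics/w3b.png

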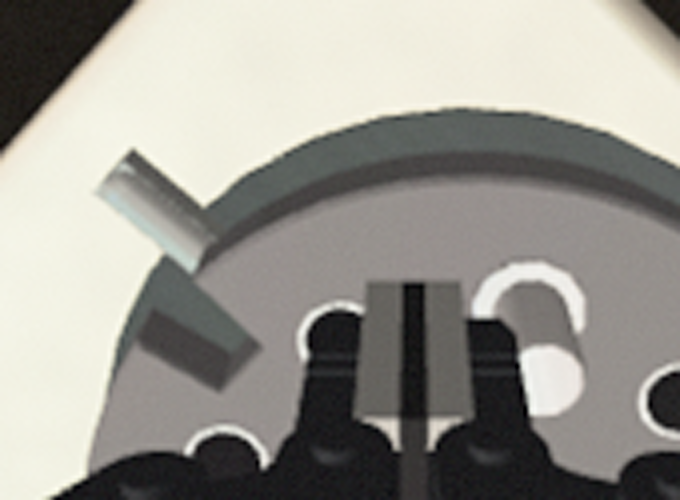

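Run:
```python
from h import *; import pickle
s=pickle.load(open('pics/w3.pkl','rb'))
f=lambda x,y,z: watz(s,150+(x+.5)/4-.5,160+(y+.5)/4-.5,z)
C=np.array([.516,.0755,0])
for n,(x,y,z) in dict(postbase=(530,310,.061),post=(553,381,.083),ni1=(260,347,.061),ni2=(220,390,.061),no1=(190,272,.061),no2=(135,345,.061),ko=(115,170,.044),ki=(203,250,.044)).items():
    P=f(x,y,z); print(n,P.round(4),(P-C)[:2].round(4),np.hypot(*(P-C)[:2]).round(4),ang(P-C).round(1))
```

```text
postbase [0.5098 0.118  0.061 ] [-0.0062  0.0425] 0.0429 98.3
post [0.5104 0.119  0.083 ] [-0.0056  0.0435] 0.0438 97.4
ni1 [0.4734 0.0953 0.061 ] [-0.0426  0.0198] 0.047 155.1
ni2 [0.4703 0.0855 0.061 ] [-0.0457  0.01  ] 0.0468 167.7
no1 [0.4589 0.1032 0.061 ] [-0.0571  0.0277] 0.0635 154.2
no2 [0.4552 0.0878 0.061 ] [-0.0608  0.0123] 0.0621 168.6
ko [0.4409 0.1068 0.044 ] [-0.0751  0.0313] 0.0813 157.4
ki [0.4593 0.0989 0.044 ] [-0.0567  0.0234] 0.0614 157.6
```

```bash
python3 -m jog '[0.008,0.005,0,0,0,0,-1, 0.008,0.005,0,0,0,0,-1, 0.008,0.005,0,0,0,0,-1, -0.02,-0.02,0,0,0,0,-1, -0.02,-0.02,0.2,0,0,0,-1, -0.02,-0.02,0.5,0,0,0.05,-1, 0.36,-0.29,0.7,0,0,0.245,-1, 0.36,-0.29,0.7,0,0,0.245,-1, 0.36,-0.29,0.7,0,0,0.245,-1, 0.36,-0.29,0.7,0,0,0.245,-1, 0.36,-0.29,0.7,0,0,0.245,-1, 0.36,-0.29,0.7,0,0,0.245,-1]'
python3 -m jog '[0,0,0,0,0,0,-1, 0,0,0,0,0,0,-1, 0,0,0,0,0,0,-1]'
python3 - <<'E'
from h import *; import pickle
s=env.get_state(); p,d=shot('wrist','w4'); pickle.dump(s,open('pics/w4.pkl','wb'))
c=p[150:275,165:335,::-1]
cv2.imwrite('pics/w4b.png',cv2.resize(c,None,fx=4,fy=4,interpolation=cv2.INTER_CUBIC)); print(s['tcp_pos'],s['wrist_force'])
E
```

```text
clock: 4.97
tcp_pos: [0.5646, 0.0542, 0.2132]
orientation: [0.0, 0.196, 0.981, 0.0]
wrist_force: [-0.7, -0.0, -1.3]
finger_gap: -0.0003
grip_force: 0.0
clock: 5.22
tcp_pos: [0.5638, 0.055, 0.2131]
orientation: [-0.0, 0.199, 0.98, 0.0]
wrist_force: [0.3, -0.5, 0.5]
finger_gap: -0.0002
grip_force: 0.0
[0.56384778 0.05503833 0.21307327] [ 0.29749141 -0.53875526  0.46293112]
```

View pics/w4b.png

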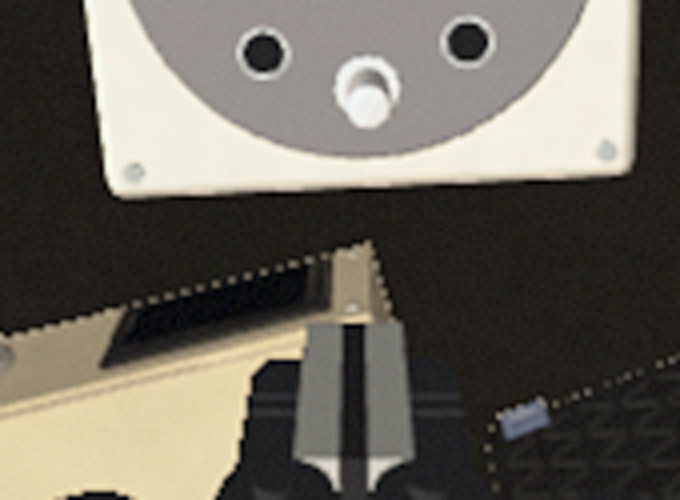

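That crop shows only the rotor's rear rim with post 1 at (368,95). The key and notch are higher in the same frame, so I'll crop again.

Run:
```python
from h import *
c=cv2.imread('pics/w4.png')[60:195,175:335]
cv2.imwrite('pics/w4c.png',cv2.resize(c,None,fx=4.4,fy=4.4,interpolation=cv2.INTER_CUBIC))
```

```text
(no output)
```

View pics/w4c.png

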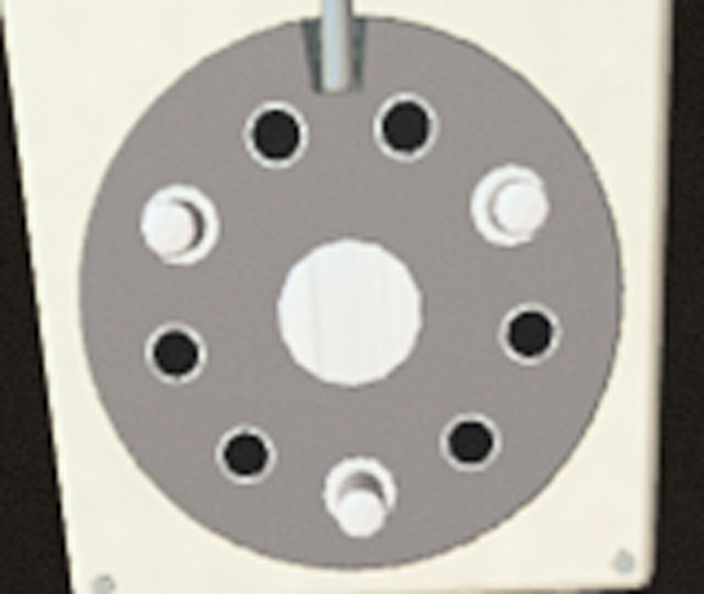

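The key now lies centred in the notch (key columns 322–352, notch 304–366), and the hub centre is at (350,312). Next I press on the hub.

Run:
```python
from h import *; import pickle
s=pickle.load(open('pics/w4.pkl','rb'))
f=lambda x,y,z: watz(s,175+(x+.5)/4.4-.5,60+(y+.5)/4.4-.5,z)
H=f(350,312,.067); N=f(335,55,.061);K=f(337,40,.045)
print(H,ang(N-H),ang(K-H),(H-s['tcp_pos'])/.2)
```

```text
[0.51798731 0.07531424 0.067     ] 160.54530851464054 159.93371144366068 [-0.22930234  0.10137955 -0.73036633]
```

```bash
python3 -m jog '[-0.23,0.1,0,0,0,0,-1, -0.23,0.1,-0.1,0,0,0,-1, -0.23,0.1,-0.3,0,0,0,-1, -0.23,0.1,-0.5,0,0,0,-1, -0.23,0.1,-0.62,0,0,0,-1, -0.23,0.1,-0.67,0,0,0,-1, -0.23,0.1,-0.7,0,0,0,-1, -0.23,0.1,-0.7,0,0,0,-1, -0.23,0.1,-0.7,0,0,0,-1]'
python3 -m jog '[0,0,-0.01,0,0,0,-1, 0,0,-0.02,0,0,0,-1, 0,0,-0.03,0,0,0,-1, 0,0,-0.04,0,0,0,-1, 0,0,-0.05,0,0,0,-1, 0,0,-0.06,0,0,0,-1, 0,0,-0.06,0,0,0,-1, 0,0,-0.06,0,0,0,-1]'
```

```text
clock: 6.02
tcp_pos: [0.5195, 0.0749, 0.0746]
orientation: [0.001, 0.198, 0.98, 0.0]
wrist_force: [0.1, -0.4, -0.3]
finger_gap: -0.0002
grip_force: 0.0
clock: 6.68
tcp_pos: [0.5189, 0.0748, 0.0615]
orientation: [0.001, 0.198, 0.98, 0.0]
wrist_force: [1.6, 0.5, 1.9]
finger_gap: -0.0002
grip_force: 1.1
```

```bash
python3 -m jog '[0,0,-0.01,0,0,0,-1, 0,0,-0.02,0,0,0,-1, 0,0,-0.03,0,0,0,-1, 0,0,-0.035,0,0,0,-1, 0,0,-0.04,0,0,0,-1, 0,0,-0.04,0,0,0,-1, 0,0,-0.04,0,0,0,-1]'
```

```text
clock: 7.27
tcp_pos: [0.5189, 0.0748, 0.0539]
orientation: [0.001, 0.198, 0.98, 0.0]
wrist_force: [1.4, 0.2, 8.6]
finger_gap: 0.0001
grip_force: 3.9
```

```bash
python3 -m jog '[0,0,-0.005,0,0,0,-1, 0,0,-0.01,0,0,0,-1, 0,0,-0.01,0,0,0,-1, 0,0,-0.01,0,0,0,-1]'
```

```text
clock: 7.6
tcp_pos: [0.519, 0.0748, 0.0537]
orientation: [0.001, 0.198, 0.98, 0.0]
wrist_force: [-4.0, -0.6, 22.2]
finger_gap: 0.0001
grip_force: 10.8
```

It has bottomed at z ≈ 0.054 with a firm 22 N. I'll lift straight off and check.

```bash
python3 -m jog '[0,0,0.05,0,0,0,-1, 0,0,0.2,0,0,0,-1, 0,0,0.4,0,0,0,-1, 0,0,0.6,0,0,0,-1, 0,0,0.8,0,0,0,-1, 0.23,-0.1,0.8,0,0,0,-1, 0.23,-0.1,0.8,0,0,0,-1, 0.23,-0.1,0.8,0,0,0,-1, 0.23,-0.1,0.8,0,0,0,-1]'
python3 - <<'E'
from h import *
s=env.get_state(); p,d=shot('wrist','w5')
c,M=wcam(s)
v,u=np.mgrid[0:384,0:512]; X=np.stack([(u-c['cx'])/c['fx']*d,(v-c['cy'])/c['fy']*d,d],-1)@M[:3,:3].T+M[:3,3]
r=np.hypot(X[...,0]-.518,X[...,1]-.0753)
print('hub z',np.median(X[...,2][(r<.014)&(d>0)]),'disc',np.median(X[...,2][(r>.022)&(r<.032)&(d>0)]),'housing',np.median(X[...,2][(r>.068)&(r<.075)&(d>0)]),s['wrist_force'])
c=p[60:195,175:335,::-1]; cv2.imwrite('pics/w5c.png',cv2.resize(c,None,fx=4.4,fy=4.4,interpolation=cv2.INTER_CUBIC))
E
```

```text
clock: 8.35
tcp_pos: [0.563, 0.0548, 0.2098]
orientation: [-0.002, 0.198, 0.98, -0.0]
wrist_force: [-0.2, 0.3, 0.7]
finger_gap: 0.0002
grip_force: 0.0
hub z 0.05394283001697314 disc 0.04831931807020473 housing 0.03561446714370836 [-0.15503695  0.2598907   0.71613165]
```

View pics/w5c.png

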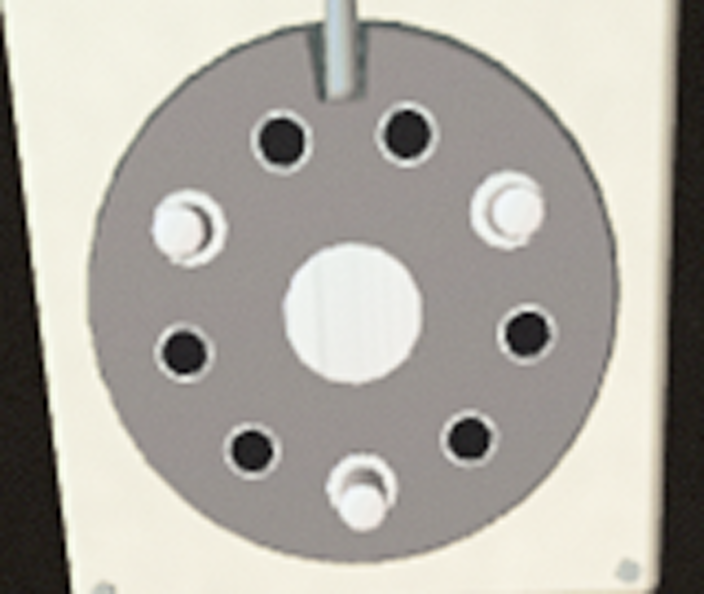

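The rotor sits flush with the key in its notch (near (340,60)). The hub is at 53.9 mm, which is fully home, and the robot is clear.

```bash
python3 -c "from workcell import env; print(env.hand_in())"
```

```text
the job is handed in; nothing more can be done
None
```

I turned the rotor until its notch stood over the key, pressed it fully home (hub top at 54 mm), let go, moved the arm clear and handed the job in at about 8.4 s; no verdict came back.

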